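# Charge a parts hopper and hold its spring gate open at the mark

## Robot

A 6-joint arm with a two-finger parallel gripper is mounted at the origin on a cart in front of the work surface, level with it; the furniture and walls round the work are solid. World frame = base frame: x ahead of the robot, y to its left, z up, the work surface at z = 0. Lengths are in m, angles in rad, forces in N, time in s.
With the tool pointing down it reaches from about 0.35 to 0.775 m from the base axis. Payload 5.5 kg.
Tool frame: the origin (TCP) lies at the very end of the fingers, on their centre line; the grasp point (between the pads) lies env.pinch_z behind it (env.pinch_z is the distance from the TCP to the grasp point, in m); z points along the fingers, y is the line along which they close (so a half turn about z gives the same grasp; the last joint's range is limited). The gripper opens to 85 mm and grips with 20 to 120 N. Pads are 22 mm wide; open, the fingers measure 114 mm over their backs; the gripper's body (76 mm by 85 mm) begins 54 mm behind the grasp point. The pads swing forward as they close: fully open they stand 13 mm farther back than shut.
Start: joints at [1.061, 0.313, 0.046, 1.304, 0, 1.431], TCP at [0.208, 0.536, 0.231] pointing down, gripper open.
Joint ranges: [-2.76, 2.76], [-0.86, 1.69], [-1.03, 1.26], [-2.2, 2.34], [-1.47, 1.5], [-3.14, 3.14]. Speed limits (rad/s): [2.57, 2.57, 3.14, 3.14, 3.14, 3.14].

## Interface

Orientations are given as a unit quaternion [w, x, y, z].
In Python, from workcell import env, eyes gives the robot as it stands.
- The arm moves only by the shell command python3 -m jog 'ROWS' [FORCE]. ROWS is JSON, one flat list of numbers, 7 for each row, row after row: the shift along the world's x, y, z as a fraction of full scale, then the turn, a rotation vector about the world's x, y, z as a fraction of full scale, then the opening, from -1 (shut) to 1 (fully open), so that 0 is half open. A call has 1 to 12 rows; each row is the pose to reach, as a shift and turn from the pose commanded when the call began, turning the shorter way round; what a row does not reach only later rows make up. Full scale, the value 1, is 20 cm for a shift and pi rad for a turn. A row lasts 1/12 s, in which the tool goes at most 41.7 mm and 7.16 degrees, less where a joint would pass 70% of its speed; a pose out of reach is approached as far as the arm can. A call with a number of a shift or a turn outside -1 to 1 is refused whole. A call with a gripper value outside its range is refused whole. The fingers move at their own pace and stop on an object; FORCE is the grip in N (left out, the last holds). Time passes only in rows, so rows that repeat a pose let the fingers close. It gives the time, the measured TCP pose, the force, the opening and the grip force at its end, in the units of the state.
- env.get_state(): the state, without advancing time (a new reading comes with each control period).
- eyes.read_camera(name): name is "scene" or "top" or "wrist"; returns (picture, depth): 480x640x3 uint8, red, green, blue; 480x640 float32, m along the optical axis (not along the pixel's ray), 0 where there is no reading.
- eyes.calibration(name): a dict with "fx", "fy", "cx", "cy" (pixels), "k1" (the pictures are not rectified: a ray, as slopes to the right and down, at radius r is drawn at 1 + k1 r^2 times it, then the intrinsics apply), "R" (3x3) and "t" (3): a world point X has camera coordinates R X + t; the wrist camera has in their place "tool_from_camera" (4x4, takes a point from camera to tool coordinates, whose origin is the TCP and whose axes are the flange's). Camera axes: x right, y down, z forward; pixel columns grow to the right and rows downward; lengths in m; the calibration is good to about 2 mm. A picture is of the moment at which its call begins: read the wrist's pose just before it. calibration takes no time and is no camera call.
- env.hand_in(): hands the job in; it is judged then, once.
The state is a dict: "clock": time; "joint_pos": joint angles; "qvel": joint speeds; "tau": joint torques, N m; "tcp_pos": TCP position; "orientation": TCP orientation; "wrist_force": force on the tool from outside, world axes, zero at the start; "ft_torque": the same for the moment, N m; "finger_gap": finger opening in m; "grip_force": force on a finger pad.
Only numpy, scipy, OpenCV 4.12 (cv2) and the standard library are available. Lean on these libraries where they do the work, as an engineer would, in place of code of your own. Each camera call takes 0.05 s, during which the arm holds its last target. There are 200 camera calls.

## Task

Tip all six nuts from the scoop into the green hopper while its gate is shut, and stand the scoop upright on the counter again. Then pull the hopper's spring gate out by its black handle until the yellow pointer stands over the red mark on the rail, so that all the nuts drop into the red tray below. The gate springs shut if let go, so finish while still holding it at the mark; leave the other things on the counter alone.

Things in the scene. Friction and masses are not known exactly. Their poses are not given: they have to be found in the camera images.
- hopper: Green open-topped hopper, straight walls, fixed on a dark steel frame; origin on the counter under its centre. The gate pulls out along its own -y (about world -y; yaw varies). Inside 90 (x) x 80 (y) mm, walls 4 mm, from the gate plate (top at 54.5 mm) to a rim 128 mm above the counter. Frame: x -75 to 75, y -175 to 85 mm; its two rails along y reach 56 mm up
- hopper_mouth (a point): centre of the hopper's open top, 125 mm above the counter; axes as the hopper's
- gate: Spring gate: steel plate, the hopper's floor, with an upright black handle. Origin: middle of the handle, 105 mm above the counter, 115 mm from the hopper's centre (71 mm from its wall) when shut, as at the start. Handle 36 mm (x) x 14 mm (y, the pull direction), free from 60 to 126 mm up. Spring: 4 N when shut, +0.7 N per 10 mm of pull, 0.5 N friction. Axes as the hopper's
- pointer (a point): tip line of the yellow pointer tab on the gate, over the rail on the hopper's -x side (nearest the robot), 61 mm above the counter; moves with the gate along the hopper's y, 0 to 125 mm (end stop), and springs back when let go
- mark (a point): centre of the red mark: a 7 mm wide (along y) red clip fixed on the rail on the hopper's -x side. The gate is at the mark when the pointer has the same place along the hopper's y; 88 to 104 mm of pull, varies. Axes as the hopper's
- tray: red open tray, 106 (x) x 151 (y) x 38 mm, floor 2 mm thick, fixed under the hopper, same axes; origin under its centre. It lies wholly below the gate
- scoop: Loose aluminium bench scoop, 150 g plus nuts; origin on its underside, on its centre line. Flat floor 3 mm thick, 70 mm wide (x); the front at its own -y is open and its floor rises there by 10 degrees over the last 33 mm, sides and back walled up to 34 mm. Over all 123 mm long (y from -60 to 63). An orange handle lies above it along y
- scoop_grip (a point): grasp point of the scoop: in the middle of its orange handle bar, 12 mm behind the origin and 72 mm above the underside, about over the loaded scoop's centre of mass. The bar is 14 mm wide (x) and 16 mm high and runs along y from -22 to 63 mm; 30 mm free below it down to the walls. Axes as the scoop's
- scoop_lip (a point): middle of the scoop's open front edge, over which the nuts pour: 60 mm ahead of the origin (at -y), 7.5 mm above the underside. The nuts slide out when the front is tipped down by some 40 to 60 degrees
- nut1: plain M12 steel hex nut, 19 x 22 x 10 mm, 15 g, number 1 of six alike, lying flat in the scoop at the start; origin at the centre of one flat face
- nut2: plain M12 steel hex nut, 19 x 22 x 10 mm, 15 g, number 2 of six alike, lying flat in the scoop at the start; origin at the centre of one flat face
- nut3: plain M12 steel hex nut, 19 x 22 x 10 mm, 15 g, number 3 of six alike, lying flat in the scoop at the start; origin at the centre of one flat face
- nut4: plain M12 steel hex nut, 19 x 22 x 10 mm, 15 g, number 4 of six alike, lying flat in the scoop at the start; origin at the centre of one flat face
- nut5: plain M12 steel hex nut, 19 x 22 x 10 mm, 15 g, number 5 of six alike, lying flat in the scoop at the start; origin at the centre of one flat face
- nut6: plain M12 steel hex nut, 19 x 22 x 10 mm, 15 g, number 6 of six alike, lying flat in the scoop at the start; origin at the centre of one flat face
- oil_bottle: bystander: white oiler with red spout, 46 mm across, 139 mm tall; origin under its centre
- grease_tin: bystander: green tin with grey lid, 73 mm across, 48 mm high; origin under its centre
- sprocket: bystander: steel sprocket 72 mm across, 20 mm high; origin under its centre
- bearing: bystander: ball bearing 52 mm across, 15 mm high; origin under its centre

How it is judged:
By the outcome, as a careful person would: the job done as asked, in the order asked, and still so for the second after the job is handed in, while the arm keeps its last pose, push and grip.
It also fails if it takes over 67 s, if anything falls off the work surface, if the arm or the gripper's body presses on something with over 40 N, if the wrist force passes 120 N, or if a joint passes its speed limit or range.

## Working session

There is one attempt and no reset: what is moved stays moved. The work goes in short steps, Python scripts to look and compute and a shell command to move; the robot and the scene stay as the last step left them, time stands still between calls to the robot, and variables do not carry over. Pictures are saved under pics/ and viewed, at most 11 in all, crops included, and the job is handed in when it is done.

```bash
ls; mkdir -p pics; cat > h.py <<'E'
import numpy as np, cv2
from scipy.spatial.transform import Rotation as R
from workcell import env, eyes
def cam(name):
    s=env.get_state(); c=eyes.calibration(name); p,d=eyes.read_camera(name)
    if name=="wrist":
        T=np.array(c["tool_from_camera"]); q=s["orientation"]
        W=np.eye(4); W[:3,:3]=R.from_quat([q[1],q[2],q[3],q[0]]).as_matrix(); W[:3,3]=s["tcp_pos"]
        M=W@T
    else:
        M=np.eye(4); M[:3,:3]=np.array(c["R"]).T; M[:3,3]=-np.array(c["R"]).T@np.array(c["t"])
    return p,d,c,M
def ray(c,u,v):
    K=np.array([[c["fx"],0,c["cx"]],[0,c["fy"],c["cy"]],[0,0,1.]])
    return cv2.undistortPoints(np.array([[[u,v]]],float),K,np.array([c["k1"],0,0,0.]))[0,0]
def allpts(d,c,M):
    K=np.array([[c["fx"],0,c["cx"]],[0,c["fy"],c["cy"]],[0,0,1.]])
    v,u=np.mgrid[:480,:640]
    r=cv2.undistortPoints(np.stack([u,v],-1).reshape(-1,1,2).astype(float),K,np.array([c["k1"],0,0,0.])).reshape(480,640,2)
    P=np.dstack([r*d[...,None],d]); return P@M[:3,:3].T+M[:3,3]
def save(n,p): cv2.imwrite(f"pics/{n}.png",p[...,::-1])
E
python3 - <<'E'
from h import *
s=env.get_state(); print(s["tcp_pos"],s["orientation"],env.pinch_z,s["clock"],s["finger_gap"])
ims=[]
for n in("scene","top"):
    p,d,c,M=cam(n); np.savez(f"{n}0.npz",p=p,d=d,M=M); save(n+"0",p); print(n,M.round(3).tolist(),c["fx"],c["k1"],(d>0).mean())
E
```

```text
pics
[0.20756559 0.53565815 0.23038419] [-2.98285705e-04  1.83836839e-01  9.82956315e-01 -9.00350991e-04] 0.0187 0.0 0.08552359831868567
scene [[-0.851, -0.356, 0.387, 0.031], [-0.526, 0.587, -0.616, 0.879], [-0.008, -0.728, -0.686, 1.043], [0.0, 0.0, 0.0, 1.0]] 444.49512699276613 0.036159865197972284 0.9958626302083333
top [[0.028, -0.991, 0.13, 0.398], [-0.999, -0.025, 0.029, 0.018], [-0.025, -0.131, -0.991, 1.283], [0.0, 0.0, 0.0, 1.0]] 477.4978151243636 -0.07520393202766675 0.9959733072916667
```

View pics/top0.png

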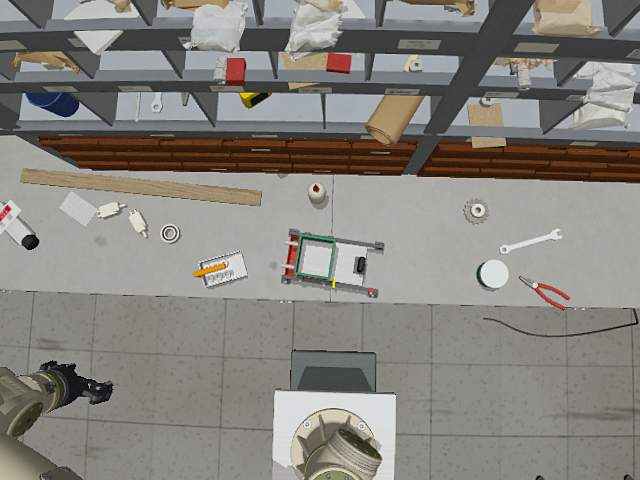

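View pics/scene0.png

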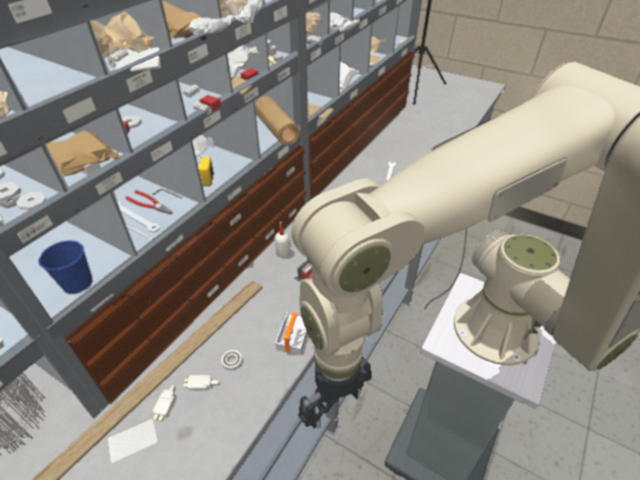

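The top view shows the scoop at (222,269), with its orange handle running from (194,275) to (228,266). The hopper is at (316,257), the black handle at (361,264), the yellow pointer at (333,284) and the red mark at (372,293). In the scene view the arm hides most of the hopper.

```bash
python3 - <<'E'
from h import *
for n in("top","scene"):
    z=np.load(n+"0.npz"); p,d,M=z["p"],z["d"],z["M"]; c=eyes.calibration(n); P=allpts(d,c,M)
    hsv=cv2.cvtColor(p,cv2.COLOR_RGB2HSV); H,S,V=[hsv[...,i].astype(int) for i in range(3)]
    box=(P[...,0]>.3)&(P[...,0]<.75)&(abs(P[...,1])<.45)&(P[...,2]<.2)&(P[...,2]>0.005)
    for name,m in dict(orange=(H>8)&(H<20)&(S>170)&(V>150),yellow=(H>23)&(H<33)&(S>150),green=(H>50)&(H<90)&(S>90),red=((H<6)|(H>174))&(S>150)&(V>100),black=(V<60)&(S<80)).items():
        m=m&box; k,l,st,ce=cv2.connectedComponentsWithStats(m.astype(np.uint8))
        for i in range(1,k):
            if st[i,4]>=6:
                Q=P[l==i]; print(n,name,st[i],np.median(Q,0).round(4),Q.min(0).round(3),Q.max(0).round(3))
    if n=="top":
        ok=(P[...,2]>.1)&(P[...,2]<.14)&(H>50)&(H<90)&(S>90)&(abs(P[...,1])<.2)
        print("rim rect",cv2.minAreaRect(P[ok][:,:2].astype(np.float32)*1000),np.median(P[ok][:,2]))
        ok=(P[...,2]>.05)&(P[...,2]<.1)&(H>8)&(H<20)&(S>170)&(abs(P[...,1]-.2)<.15)
        print("orange rect",cv2.minAreaRect(P[ok][:,:2].astype(np.float32)*1000),np.median(P[ok][:,2]))
    cnt=(abs(P[...,2])<.02)&(P[...,0]>.3)&(P[...,0]<.8)&(abs(P[...,1])<.4); print("counter",np.median(P[cnt][:,2]),P[cnt][:,0].min())
p=np.load("top0.npz")["p"][220:310,180:400]; save("topz",cv2.resize(p,None,fx=3.6,fy=3.6,interpolation=cv2.INTER_CUBIC))
E
```

```text
top orange [218 264   7   4  10] [0.4704 0.2947 0.0796] [0.466 0.29  0.075] [0.473 0.306 0.082]
top orange [194 266  29  11  64] [0.4543 0.3407 0.0795] [0.441 0.295 0.009] [0.468 0.367 0.086]
top yellow [332 279   3   9  17] [0.4336 0.0121 0.0611] [0.424 0.01  0.055] [0.444 0.015 0.064]
top green [294 234  42  46 401] [0.5136 0.0661 0.1281] [0.441 0.01  0.058] [0.554 0.108 0.134]
top green [477 265  10  22  43] [ 0.4602 -0.3719  0.0201] [ 0.437 -0.393  0.006] [ 0.492 -0.367  0.03 ]
top red [290 236   9   5  12] [0.5526 0.1218 0.0392] [0.544 0.107 0.034] [0.555 0.128 0.045]
top red [287 246   3  18  19] [0.5044 0.1322 0.0388] [0.483 0.13  0.033] [0.527 0.134 0.042]
top red [290 247   7  10  21] [0.5156 0.1241 0.0065] [0.504 0.114 0.005] [0.529 0.129 0.01 ]
top red [285 269   3   6  10] [0.4588 0.1381 0.0345] [0.454 0.135 0.006] [0.467 0.139 0.04 ]
top red [370 288   3   5  13] [ 0.4186 -0.0848  0.0582] [ 0.414 -0.088  0.052] [ 0.424 -0.082  0.065]
top black [416 167   6   7   8] [ 0.739  -0.2085  0.0412] [ 0.738 -0.21   0.016] [ 0.742 -0.206  0.074]
top black [377 248   5   2   7] [ 0.5288 -0.1071  0.028 ] [ 0.527 -0.111  0.007] [ 0.531 -0.103  0.053]
top black [357 257   8  16  75] [ 0.4768 -0.0541  0.1245] [ 0.462 -0.062  0.067] [ 0.497 -0.047  0.134]
rim rect ((495.24945068359375, 59.77265167236328), (88.80694580078125, 99.87120056152344), 82.80410766601562) 0.12837480800476253
orange rect ((595.711669921875, 200.06503295898438), (298.73358154296875, 299.5601501464844), 0.06284885853528976) 0.0917391150143142
counter 0.0010494524660981108 0.3806337840007821
scene orange [285 313  11  39 125] [0.4491 0.3491 0.0793] [0.438 0.292 0.021] [0.471 0.372 0.086]
scene red [279 226   4   8  21] [0.6685 0.0667 0.1082] [ 0.662 -0.007  0.022] [0.733 0.072 0.122]
scene red [302 272   8   6  21] [0.5445 0.1291 0.0317] [0.533 0.098 0.005] [0.552 0.134 0.041]
counter 0.0012799392529031506 0.3825203206663569
```

View pics/topz.png

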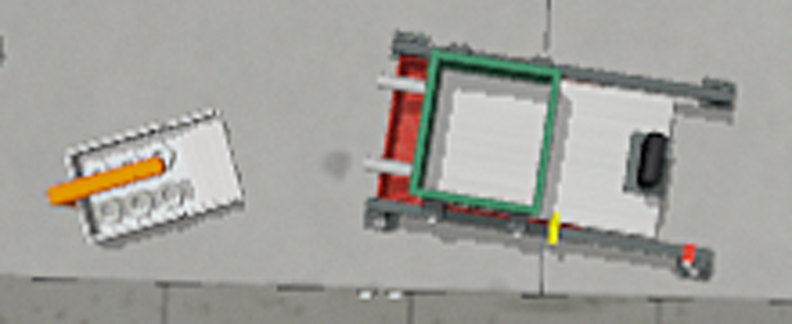

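```bash
python3 -m jog '[0.64,-0.53,0.0,0,0,-0.147,1, 0.64,-0.53,0.0,0,0,-0.147,1, 0.64,-0.53,0.0,0,0,-0.147,1, 0.64,-0.53,0.0,0,0,-0.147,1, 0.64,-0.53,0.0,0,0,-0.147,1, 0.64,-0.53,0.0,0,0,-0.147,1]' 80
python3 -m jog '[0.5,-0.42,0.1,0,0,-0.147,0.2, 0.5,-0.42,0.1,0,0,-0.147,0.2, 0.5,-0.42,0.1,0,0,-0.147,0.2, 0.5,-0.42,0.1,0,0,-0.147,0.2, 0.5,-0.42,0.1,0,0,-0.147,0.2, 0.5,-0.42,0.1,0,0,-0.147,0.2, 0.5,-0.42,0.1,0,0,-0.147,0.2]'
cat > look.py <<'E'
from h import *
import sys
p,d,c,M=cam("wrist"); np.savez(sys.argv[1]+".npz",p=p,d=d,M=M); save(sys.argv[1],p)
P=allpts(d,c,M); hsv=cv2.cvtColor(p,cv2.COLOR_RGB2HSV); H,S,V=[hsv[...,i].astype(int) for i in range(3)]
for name,m in dict(orange=(H>8)&(H<20)&(S>170)&(V>100)&(P[...,2]>.06),yellow=(H>23)&(H<33)&(S>150),green=(H>50)&(H<90)&(S>90)&(P[...,2]>.1),red=((H<6)|(H>174))&(S>150)&(V>100)&(P[...,2]>.045),black=(V<60)&(S<80)&(P[...,2]>.1)&(P[...,2]<.14)).items():
    k,l,st,ce=cv2.connectedComponentsWithStats((m&(d>.12)).astype(np.uint8))
    for i in range(1,k):
        if st[i,4]>=150:
            Q=P[l==i]; r=cv2.minAreaRect(Q[:,:2].astype(np.float32)*1000); print(name,st[i],np.median(Q,0).round(4),np.round(cv2.boxPoints(r),1).tolist())
E
python3 look.py w1
```

```text
clock: 0.6
tcp_pos: [0.3374, 0.4285, 0.2309]
orientation: [-0.0, 0.406, 0.914, -0.0]
wrist_force: [-0.6, -0.4, 0.3]
finger_gap: 0.0853
grip_force: 0.0
clock: 1.18
tcp_pos: [0.4343, 0.3472, 0.2509]
orientation: [-0.0, 0.601, 0.799, -0.0]
wrist_force: [0.1, 0.4, 0.6]
finger_gap: 0.0512
grip_force: 0.0
orange [ 334  181   17  103 1493] [0.456  0.3347 0.0806] [[438.70001220703125, 367.8999938964844], [464.5, 289.3999938964844], [476.0, 293.20001220703125], [450.20001220703125, 371.70001220703125]]
```

View pics/w1.png

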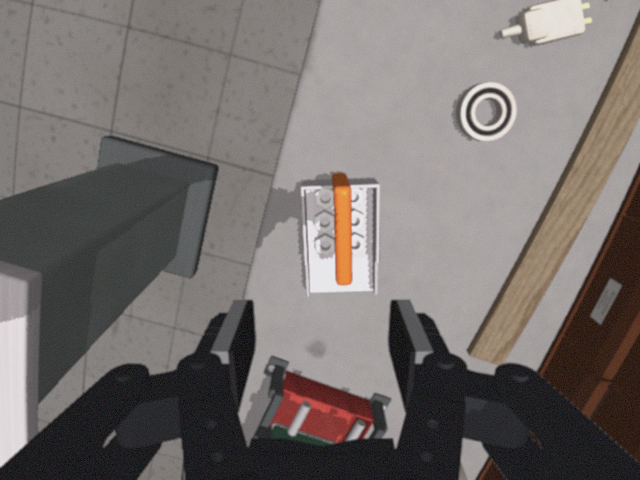

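The wrist view shows the scoop upright at (340,240) with six nuts in it, and its orange bar from (341,175) to (344,283). The hopper's back end is at (320,400).

```bash
python3 -m jog '[0.129,-0.123,-0.2,0,0,0.01,0.2, 0.129,-0.123,-0.55,0,0,0.01,0.2, 0.129,-0.123,-0.55,0,0,0.01,0.2,0.129,-0.123,-0.55,0,0,0.01,0.2,0.129,-0.123,-0.55,0,0,0.01,0.2]'
python3 look.py w2
```

```text
clock: 1.65
tcp_pos: [0.4589, 0.3216, 0.1398]
orientation: [-0.001, 0.589, 0.808, -0.002]
wrist_force: [0.7, 0.0, 0.9]
finger_gap: 0.0513
grip_force: 0.0
orange [ 313  159   25  158 3449] [0.4565 0.3357 0.0806] [[439.6000061035156, 368.20001220703125], [464.79998779296875, 288.29998779296875], [476.8999938964844, 292.1000061035156], [451.6000061035156, 372.0]]
```

```bash
python3 -m jog '[0.008,0,-0.2,0,0,0,0.2, 0.008,0,-0.35,0,0,0,0.2, 0.008,0,-0.435,0,0,0,0.2, 0.008,0,-0.435,0,0,0,0.2, 0.008,0,-0.435,0,0,0,-1, 0.008,0,-0.435,0,0,0,-1, 0.008,0,-0.435,0,0,0,-1, 0.008,0,-0.435,0,0,0,-1, 0.008,0,-0.435,0,0,0,-1, 0.008,0,-0.435,0,0,0,-1]' 80
python3 -m jog '[0,0,0.02,0,0,0,-1, 0,0,0.05,0,0,0,-1, 0,0,0.1,0,0,0,-1, 0,0,0.2,0,0,0,-1, 0,0,0.35,0,0,0,-1, 0,0,0.5,0,0,0,-1, 0,0,0.7,0,0,0,-1, 0,0,0.85,0,0,0,-1, 0,0,0.95,0,0,0,-1, 0,0,0.95,0,0,0,-1, 0,0,0.95,0,0,0,-1]'
python3 - <<'E'
from h import *
s=env.get_state(); print(s["tcp_pos"],s["orientation"],s["joint_pos"])
p,d,c,M=cam("top"); P=allpts(d,c,M)
hsv=cv2.cvtColor(p,cv2.COLOR_RGB2HSV); H,S,V=[hsv[...,i].astype(int) for i in range(3)]
for i in (0,1):
  pass
# hopper fit from earlier top view
z=np.load("top0.npz"); p0,d0,M0=z["p"],z["d"],z["M"]; P0=allpts(d0,c,M0); hs=cv2.cvtColor(p0,cv2.COLOR_RGB2HSV)
m=(hs[...,0]>45)&(hs[...,0]<95)&(hs[...,1]>60)&(P0[...,2]>.118)&(P0[...,2]<.138)&(abs(P0[...,1]-.06)<.09)
Q=P0[m][:,:2]
from scipy.optimize import minimize
def cost(q):
    a=q[2]; D=Q-q[:2]; x=abs(D[:,0]*np.cos(a)+D[:,1]*np.sin(a))/47; y=abs(-D[:,0]*np.sin(a)+D[:,1]*np.cos(a))/42
    return np.mean(np.minimum(abs(np.maximum(x,y)-1)*44,.01*1e3)) if 0 else np.mean(abs(np.maximum(x,y)-1e-3)*44e3)
r=minimize(cost,[.495,.06,-.15],method="Nelder-Mead",options=dict(xatol=1e-5,fatol=1e-6,initial_simplex=[[.495,.06,-.15],[.5,.06,-.15],[.495,.065,-.15],[.495,.06,-.1]])); print("hopper",r.x,np.degrees(r.x[2]),r.fun,len(Q))
save("lift",p[200:320,160:420])
cv2.imwrite("pics/lift.png",cv2.resize(p[190:320,160:400],None,fx=3,fy=3,interpolation=cv2.INTER_CUBIC)[...,::-1])
E
```

```text
clock: 2.53
tcp_pos: [0.4643, 0.3223, 0.0564]
orientation: [0.001, 0.59, 0.808, 0.002]
wrist_force: [-1.9, 0.2, 7.3]
finger_gap: 0.0129
grip_force: 78.9
clock: 3.45
tcp_pos: [0.464, 0.3219, 0.2459]
orientation: [0.001, 0.59, 0.807, 0.002]
wrist_force: [1.3, -0.0, -2.8]
finger_gap: 0.0126
grip_force: 78.2
[0.46400048 0.32186632 0.24592178] [0.00082451 0.58999652 0.80740394 0.00151678] [ 4.64366814e-01  2.86605286e-01  4.51503178e-02  1.32588945e+00
 -7.78149206e-05  1.72647792e+00]
hopper [ 0.49466805  0.05920973 -0.12882897] -7.381356214874106 1.4953122818094706 357
```

View pics/lift.png

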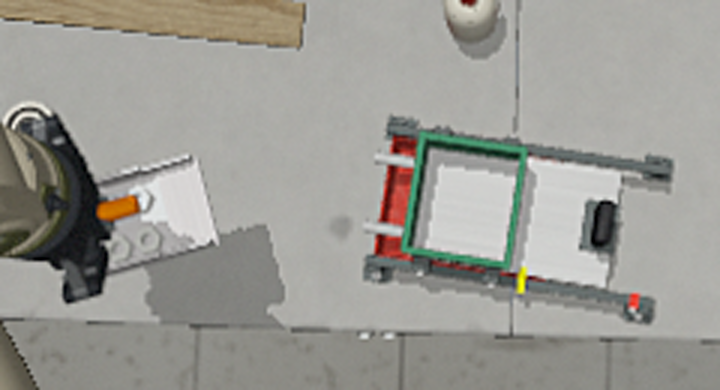

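The scoop hangs level in the gripper with the nuts in it, and the hopper is unobstructed. Next I swing it smoothly over to the hopper.

```bash
python3 -m jog '[0.006,-0.03,0.01,0,0,-0.004,-1, 0.02,-0.1,0.02,0,0,-0.015,-1, 0.04,-0.2,0.03,0,0,-0.03,-1, 0.066,-0.33,0.05,0,0,-0.048,-1, 0.092,-0.46,0.07,0,0,-0.067,-1, 0.118,-0.58,0.07,0,0,-0.086,-1, 0.142,-0.7,0.07,0,0,-0.103,-1, 0.164,-0.8,0.07,0,0,-0.119,-1, 0.18,-0.88,0.07,0,0,-0.131,-1, 0.192,-0.94,0.07,0,0,-0.14,-1, 0.2,-0.97,0.07,0,0,-0.1456,-1, 0.2,-0.985,0.07,0,0,-0.1456,-1]'
python3 - <<'E'
from h import *
s=env.get_state(); print(s["tcp_pos"],s["orientation"],s["joint_pos"])
a=np.radians(-8.3)
for t in(25,50,60): print(t, (R.from_euler('z',a).apply([1,0,0])*t/180).round(4))
E
```

```text
clock: 4.5
tcp_pos: [0.503, 0.1236, 0.2573]
orientation: [-0.0, 0.758, 0.652, -0.001]
wrist_force: [0.6, 0.2, -2.4]
finger_gap: 0.0128
grip_force: 78.2
[0.50303477 0.12364375 0.25734841] [-4.98214902e-04  7.58259915e-01  6.51951813e-01 -6.97869665e-04] [ 8.59633999e-02  1.97221686e-01 -4.34308172e-02  1.33185873e+00
 -7.19080335e-06  1.80724410e+00]
25 [ 0.1374 -0.02    0.    ]
50 [ 0.2749 -0.0401  0.    ]
60 [ 0.3298 -0.0481  0.    ]
```

```bash
python3 -m jog '[0,0,-0.02,0.027,-0.004,0,-1, 0.002,0.002,-0.04,0.055,-0.008,0,-1, 0.004,0.004,-0.06,0.082,-0.012,0,-1, 0.006,0.007,-0.085,0.11,-0.016,0,-1, 0.006,0.007,-0.105,0.137,-0.02,0,-1, -0.001,-0.042,-0.136,0.165,-0.024,0,-1, -0.008,-0.091,-0.167,0.192,-0.028,0,-1, -0.016,-0.14,-0.198,0.22,-0.032,0,-1, -0.023,-0.189,-0.229,0.247,-0.036,0,-1, -0.03,-0.238,-0.26,0.275,-0.04,0,-1, -0.03,-0.238,-0.26,0.275,-0.04,0,-1, -0.03,-0.238,-0.26,0.275,-0.04,0,-1]'
python3 - <<'E'
from h import *
ims=[cam(n)[0] for n in("top","scene")]
a=cv2.resize(ims[0][190:310,240:400],(560,420)); b=cv2.resize(ims[1][180:360,220:400],(240,240))
save("pour",a); save("pour_s",ims[1])
E
```

```text
clock: 5.5
tcp_pos: [0.4971, 0.0764, 0.2048]
orientation: [-0.278, 0.688, 0.59, 0.318]
wrist_force: [0.8, 0.3, -0.4]
finger_gap: 0.0124
grip_force: 78.5
```

View pics/pour_s.png

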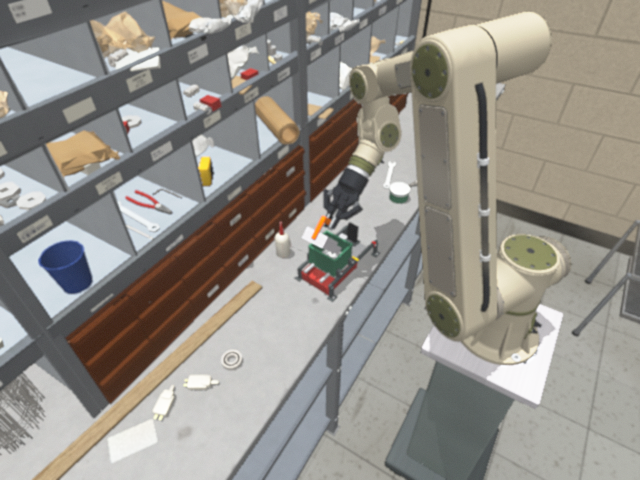

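The scene view shows the tipped scoop at (318,235) just over the green hopper at (330,250). I'll tip further and check the weight.

```bash
python3 -m jog '[-0.006,-0.04,0.02,0.033,-0.005,0,-1, -0.012,-0.085,0.025,0.066,-0.01,0,-1, -0.012,-0.085,0.025,0.066,-0.01,0,-1, -0.012,-0.085,0.04,0.066,-0.01,0,-1, -0.012,-0.085,0.02,0.066,-0.01,0,-1, -0.012,-0.085,0.04,0.066,-0.01,0,-1, -0.012,-0.085,0.025,0.066,-0.01,0,-1, -0.012,-0.085,0.025,0.066,-0.01,0,-1, -0.012,-0.085,0.025,0.066,-0.01,0,-1, -0.012,-0.085,0.025,0.066,-0.01,0,-1]'
python3 -m jog '[0.006,0.04,0.1,-0.033,0.005,0,-1, 0.012,0.085,0.14,-0.066,0.01,0,-1, 0.02,0.15,0.18,-0.105,0.015,0,-1, 0.03,0.22,0.21,-0.144,0.021,0,-1, 0.04,0.29,0.24,-0.183,0.027,0,-1, 0.045,0.33,0.27,-0.222,0.033,0,-1, 0.045,0.33,0.28,-0.261,0.039,0,-1, 0.045,0.33,0.28,-0.3,0.044,0,-1, 0.045,0.33,0.28,-0.341,0.05,0,-1, 0.045,0.33,0.28,-0.341,0.05,0,-1, 0.045,0.33,0.28,-0.341,0.05,0,-1]'
python3 -m jog '[0,0.1,0,0,0,0,-1, 0,0.3,0,0,0,0,-1, 0,0.5,0,0,0,0,-1, -0.05,0.7,0,0,0,0.04,-1, -0.1,0.85,0,0,0,0.08,-1, -0.15,0.9,0,0,0,0.12,-1, -0.2,0.9,0,0,0,0.1456,-1, -0.2,0.9,0,0,0,0.1456,-1, -0.2,0.9,0,0,0,0.1456,-1]'
python3 - <<'E'
from h import *
p,d,c,M=cam("top"); save("poured",cv2.resize(p[190:310,160:400],(800,400),interpolation=cv2.INTER_CUBIC))
E
```

```text
clock: 6.43
tcp_pos: [0.4948, 0.0603, 0.212]
orientation: [-0.337, 0.649, 0.56, 0.389]
wrist_force: [0.4, 0.8, -1.3]
finger_gap: 0.0129
grip_force: 78.5
clock: 7.35
tcp_pos: [0.5033, 0.128, 0.2671]
orientation: [-0.001, 0.756, 0.654, 0.0]
wrist_force: [0.4, -0.5, -0.7]
finger_gap: 0.0125
grip_force: 78.5
clock: 8.1
tcp_pos: [0.4638, 0.3049, 0.267]
orientation: [-0.001, 0.591, 0.806, -0.0]
wrist_force: [-0.0, -0.9, -1.3]
finger_gap: 0.0123
grip_force: 78.5
```

View pics/poured.png

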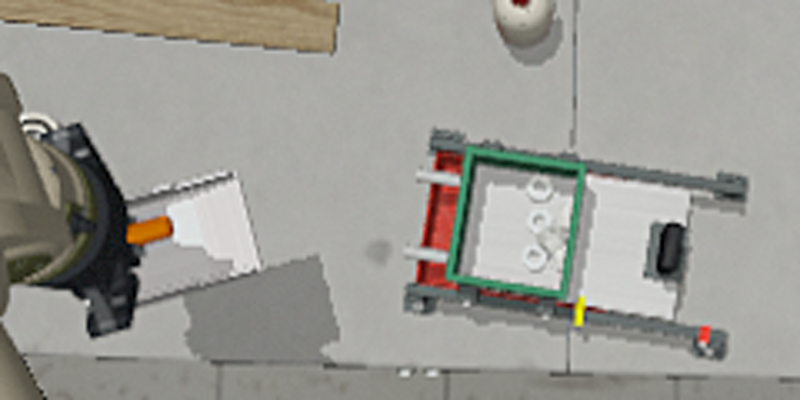

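The view shows the nuts inside the hopper, near (540,230), and the visible part of the scoop is empty. The measured weight matches the empty scoop, so I put it back.

```bash
python3 -m jog '[0,0.05,-0.2,0,0,0,-1, 0,0.085,-0.4,0,0,0,-1, 0,0.085,-0.6,0,0,0,-1, 0,0.085,-0.75,0,0,0,-1, 0,0.085,-0.87,0,0,0,-1, 0,0.085,-0.95,0,0,0,-1, 0,0.085,-1,0,0,0,-1, 0,0.085,-1,0,0,0,-1, 0,0.085,-1,0,0,0,-1]'
python3 -m jog '[0,0,-0.02,0,0,0,-1, 0,0,-0.04,0,0,0,-1, 0,0,-0.04,0,0,0,-1, 0,0,-0.04,0,0,0,-1]'
```

```text
clock: 8.9
tcp_pos: [0.4645, 0.3223, 0.0674]
orientation: [-0.0, 0.591, 0.807, -0.0]
wrist_force: [0.4, -0.1, -0.3]
finger_gap: 0.0124
grip_force: 78.4
clock: 9.23
tcp_pos: [0.4641, 0.3231, 0.0598]
orientation: [0.0, 0.59, 0.808, 0.0]
wrist_force: [0.1, -0.1, -1.7]
finger_gap: 0.0122
grip_force: 78.4
```

```bash
python3 -m jog '[0,0,-0.01,0,0,0,-1, 0,0,-0.01,0,0,0,-1, 0,0,-0.01,0,0,0,-1]'
python3 -m jog '[0,0,-0.005,0,0,0,-1, 0,0,-0.005,0,0,0,-1, 0,0,-0.005,0,0,0,-1]'
```

```text
clock: 9.48
tcp_pos: [0.4638, 0.323, 0.0574]
orientation: [-0.0, 0.59, 0.808, -0.0]
wrist_force: [-0.1, -0.4, -1.2]
finger_gap: 0.0125
grip_force: 78.4
clock: 9.73
tcp_pos: [0.4639, 0.3231, 0.0566]
orientation: [0.0, 0.59, 0.808, 0.0]
wrist_force: [-1.0, -0.6, 1.8]
finger_gap: 0.0122
grip_force: 78.7
```

```bash
python3 -m jog '[0,0,0,0,0,0,0.2, 0,0,0,0,0,0,0.2, 0,0,0,0,0,0,0.2, 0,0,0,0,0,0,0.2, 0,0,0.1,0,0,0,0.2, 0,0,0.3,0,0,0,0.2, 0,0,0.5,0,0,0,0.2, 0,0,0.7,0,0,0,0.2, 0,0,0.9,0,0,0,0.2, 0,0,1,0,0,0,0.2, 0,0,1,0,0,0,0.2]'
python3 -m jog '[0.03,-0.2,0,0,0,0.036,0, 0.03,-0.4,0,0,0,0.072,0, 0.03,-0.6,0,0,0,0.11,0, 0.03,-0.8,0,0,0,0.146,0, 0.03,-0.94,0,0,0,0.177,0, 0.03,-0.94,0,0,0,0.177,0, 0.03,-0.94,0,0,0,0.177,0]'
python3 -m jog '[0.03,-0.2,0,0,0,0.036,-0.1, 0.03,-0.4,0,0,0,0.072,-0.1, 0.03,-0.6,0,0,0,0.11,-0.1, 0.03,-0.8,0,0,0,0.146,-0.1, 0.03,-0.94,0,0,0,0.177,-0.1, 0.03,-0.94,0,0,0,0.177,-0.1, 0.03,-0.94,0,0,0,0.177,-0.1]'
python3 look.py w3
python3 - <<'E'
from h import *
w=cv2.imread("pics/w3.png"); t=cam("top")[0][230:290,180:260]
t=cv2.resize(t,(320,240))[...,::-1]; cv2.imwrite("pics/w3b.png",np.hstack([cv2.resize(w,(480,360)),cv2.copyMakeBorder(t,0,120,0,0,cv2.BORDER_CONSTANT)]))
E
```

```text
clock: 10.65
tcp_pos: [0.4663, 0.3242, 0.2625]
orientation: [0.002, 0.59, 0.808, 0.004]
wrist_force: [-0.2, -0.3, 0.4]
finger_gap: 0.0511
grip_force: 0.0
clock: 11.23
tcp_pos: [0.4696, 0.1334, 0.2556]
orientation: [-0.001, 0.348, 0.938, -0.0]
wrist_force: [-0.2, 0.6, 0.3]
finger_gap: 0.043
grip_force: 0.0
clock: 11.82
tcp_pos: [0.4761, -0.0542, 0.2556]
orientation: [-0.0, 0.076, 0.997, 0.0]
wrist_force: [0.7, 1.2, 0.8]
finger_gap: 0.0383
grip_force: 0.0
green [ 415  151  141  141 4012] [0.489  0.0577 0.1283] [[439.79998779296875, 20.299999237060547], [537.5999755859375, 7.800000190734863], [549.0, 96.9000015258789], [451.20001220703125, 109.4000015258789]]
black [312 197  20  55 917] [ 0.477  -0.054   0.1263] [[462.0, -58.79999923706055], [495.5, -64.0], [497.6000061035156, -50.70000076293945], [464.1000061035156, -45.5]]
```

View pics/w3b.png

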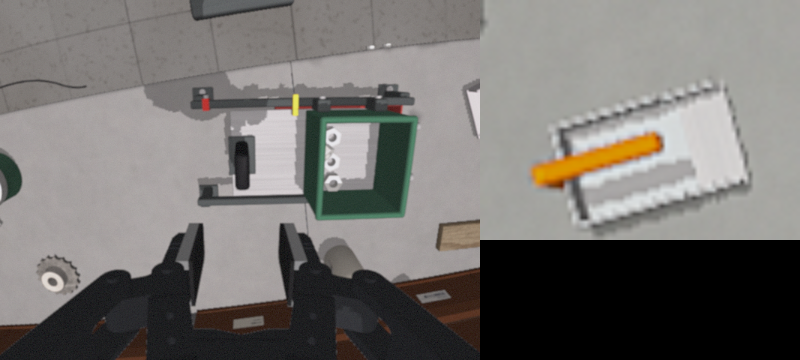

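The wrist view shows the handle at (242,165), the pointer at (295,104) and the mark at (205,103). The nuts lie by the hopper's front wall at (332,160), and the scoop is upright and empty. I go down and grasp the handle.

```bash
cat > pm.py <<'E'
from h import *
p,d,c,M=cam("wrist"); P=allpts(d,c,M); hsv=cv2.cvtColor(p,cv2.COLOR_RGB2HSV); H,S,V=[hsv[...,i].astype(int) for i in range(3)]
a=np.radians(-7.8); C=np.array([.4945,.0588])
def f(name,P,m):
    m=m&(P[...,2]>.045)&(P[...,2]<.075)&(P[...,0]>.38)&(P[...,0]<.46)
    Q=P[m]
    if len(Q)<4: print(name,len(Q)); return
    D=Q[:,:2]-C; y=(-D[:,0]*np.sin(a)+D[:,1]*np.cos(a))*1e3; x=(D[:,0]*np.cos(a)+D[:,1]*np.sin(a))*1e3
    print(name,len(Q),"hopper y pct5,50,95",np.percentile(y,[5,50,95]).round(1),"mean",y.mean().round(2),"x",x.mean().round(1),"z",np.median(Q[:,2]).round(4))
Y=(H>23)&(H<33)&(S>150)&(V>90); Rd=((H<6)|(H>174))&(S>150)&(V>90)&(P[...,1]<-.03)
f("wrist pointer",P,Y); f("wrist mark",P,Rd)
p,d,c,M=cam("top"); P=allpts(d,c,M); hsv=cv2.cvtColor(p,cv2.COLOR_RGB2HSV); H,S,V=[hsv[...,i].astype(int) for i in range(3)]
f("top pointer",P,(H>23)&(H<33)&(S>130)&(V>90)); f("top mark",P,((H<6)|(H>174))&(S>130)&(V>90)&(P[...,1]<-.03))
E
python3 pm.py
python3 -m jog '[0.015,0,-0.2,0,0,0.005,-0.1, 0.015,0,-0.4,0,0,0.005,-0.1, 0.015,0,-0.6,0,0,0.005,-0.1, 0.015,0,-0.75,0,0,0.005,-0.1, 0.015,0,-0.838,0,0,0.005,-0.1, 0.015,0,-0.838,0,0,0.005,-0.1, 0.015,0,-0.838,0,0,0.005,-1, 0.015,0,-0.838,0,0,0.005,-1, 0.015,0,-0.838,0,0,0.005,-1, 0.015,0,-0.838,0,0,0.005,-1, 0.015,0,-0.838,0,0,0.005,-1]' 80
python3 pm.py
```

```text
wrist pointer 79 hopper y pct5,50,95 [-58.5 -57.  -53.3] mean -56.19 x -53.4 z 0.0618
wrist mark 133 hopper y pct5,50,95 [-155.9 -152.6 -149.5] mean -152.55 x -54.8 z 0.0583
top pointer 18 hopper y pct5,50,95 [-58.  -55.5 -52.9] mean -55.48 x -54.7 z 0.0631
top mark 0
clock: 12.93
tcp_pos: [0.4793, -0.0544, 0.09]
orientation: [0.001, 0.067, 0.998, -0.002]
wrist_force: [-1.6, -7.2, -6.0]
finger_gap: 0.0128
grip_force: 78.1
wrist pointer 178 hopper y pct5,50,95 [-58.7 -57.1 -53.1] mean -56.14 x -53.9 z 0.0616
wrist mark 519 hopper y pct5,50,95 [-155.8 -152.5 -149.2] mean -152.49 x -55.3 z 0.0585
top pointer 15 hopper y pct5,50,95 [-56.9 -55.  -52.4] mean -54.74 x -52.9 z 0.0603
top mark 0
```

```bash
python3 -m jog '[-0.005,-0.04,0,0,0,0,-1, -0.012,-0.09,0,0,0,0,-1, -0.02,-0.15,0,0,0,0,-1, -0.03,-0.22,0,0,0,0,-1, -0.04,-0.29,0,0,0,0,-1, -0.048,-0.35,0,0,0,0,-1, -0.055,-0.4,0,0,0,0,-1, -0.06,-0.43,0,0,0,0,-1, -0.061,-0.446,0,0,0,0,-1, -0.061,-0.446,0,0,0,0,-1, -0.061,-0.446,0,0,0,0,-1]' 100
python3 pm.py; python3 look.py w4 >/dev/null
```

```text
clock: 13.95
tcp_pos: [0.4684, -0.1407, 0.0901]
orientation: [0.002, 0.066, 0.998, 0.002]
wrist_force: [4.7, 9.3, -3.8]
finger_gap: 0.013
grip_force: 97.8
wrist pointer 520 hopper y pct5,50,95 [-145.6 -142.7 -140.6] mean -143.01 x -53.0 z 0.0619
wrist mark 515 hopper y pct5,50,95 [-156.2 -153.  -149.6] mean -152.95 x -55.1 z 0.0584
top pointer 21 hopper y pct5,50,95 [-145.5 -142.4 -139.9] mean -142.33 x -53.8 z 0.0602
top mark 13 hopper y pct5,50,95 [-155.6 -152.6 -149.8] mean -152.67 x -55.0 z 0.0584
```

View pics/w4.png

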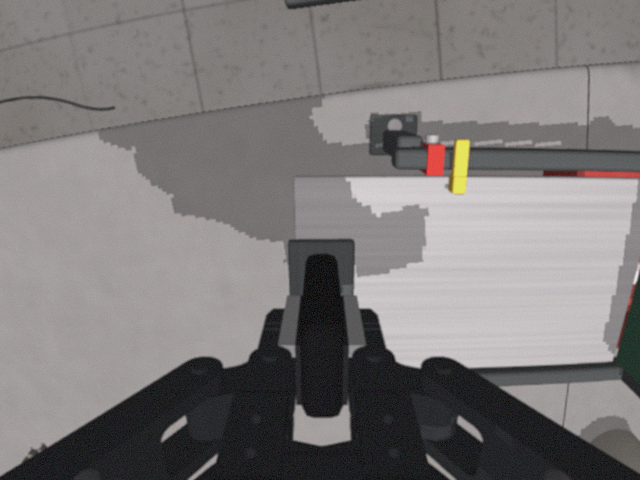

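The pointer at (460,166) is about 10 mm short of the mark at (435,160). I'll pull that remainder.

```bash
python3 -m jog '[-0.004,-0.025,0,0,0,0,-1, -0.007,-0.051,0,0,0,0,-1, -0.007,-0.051,0,0,0,0,-1, -0.007,-0.051,0,0,0,0,-1, -0.007,-0.051,0,0,0,0,-1, -0.007,-0.051,0,0,0,0,-1]'
python3 pm.py; python3 look.py w5 >/dev/null
python3 - <<'E'
from h import *
w=cv2.imread("pics/w5.png"); t=cam("top")[0][215:305,270:400]
t=cv2.resize(t,(400,277),interpolation=cv2.INTER_CUBIC)[...,::-1]
cv2.imwrite("pics/fin.png",np.hstack([cv2.resize(w[90:260,330:560],(400,296))[:277],t]))
E
```

```text
clock: 14.6
tcp_pos: [0.4672, -0.1505, 0.0901]
orientation: [0.002, 0.066, 0.998, 0.002]
wrist_force: [5.7, 10.5, -4.2]
finger_gap: 0.0128
grip_force: 97.8
wrist pointer 499 hopper y pct5,50,95 [-155.5 -152.5 -150.4] mean -152.85 x -52.7 z 0.0619
wrist mark 77 hopper y pct5,50,95 [-156.6 -156.2 -155.6] mean -156.11 x -55.4 z 0.058
top pointer 24 hopper y pct5,50,95 [-155.2 -152.5 -150. ] mean -152.41 x -54.2 z 0.0616
top mark 0
```

View pics/fin.png

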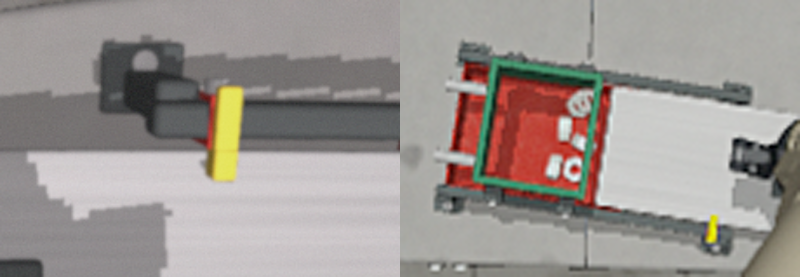

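The pointer covers the mark and the nuts have dropped. I'll check their heights in the tray before handing in.

```bash
python3 - <<'E'
from h import *
p,d,c,M=cam("top"); P=allpts(d,c,M); hsv=cv2.cvtColor(p,cv2.COLOR_RGB2HSV)
D=P[...,:2]-[.4945,.0588]; a=np.radians(-7.8); x=(D[...,0]*np.cos(a)+D[...,1]*np.sin(a))*1e3; y=(-D[...,0]*np.sin(a)+D[...,1]*np.cos(a))*1e3
m=(abs(x)<43)&(abs(y)<60)&(hsv[...,1]<60)&(P[...,2]>0)&(y>-48)
k,l,st,ce=cv2.connectedComponentsWithStats(m.astype(np.uint8))
for i in range(1,k): print(st[i],x[l==i].mean().round(),y[l==i].mean().round(),np.percentile(P[l==i][:,2],[5,50,95]).round(3))
save("f2",cv2.resize(p[225:290,285:345],(600,600),interpolation=cv2.INTER_CUBIC))
print(env.get_state()["clock"])
E
```

```text
[295 242   3   4  12] 31.0 56.0 [0.034 0.063 0.068]
[321 246  11  15  71] 25.0 -22.0 [0.01  0.019 0.027]
[297 249   1   1   1] 11.0 45.0 [0.128 0.128 0.128]
[326 259   5   5  19] 2.0 -32.0 [0.01  0.022 0.036]
[332 262   2   3   3] -6.0 -45.0 [0.029 0.127 0.13 ]
[291 265   4   4  15] -29.0 55.0 [0.042 0.065 0.068]
[318 265  12   9  62] -20.0 -22.0 [0.002 0.014 0.025]
14.85
```

View pics/f2.png

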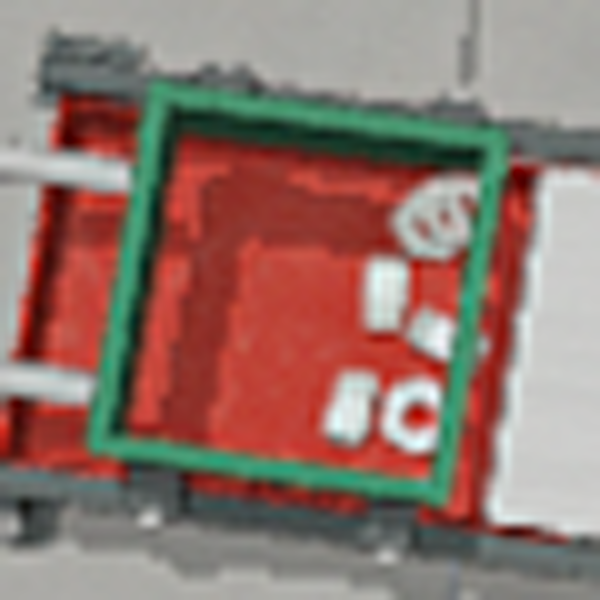

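All the nuts lie in the tray at (350–470, 200–440), below gate height. Handing in.

```bash
python3 -c "
from workcell import env
print(env.hand_in())"
```

```text
the job is handed in; nothing more can be done
None
```

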